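# Set the sprung slide of a track-cutting jig

## Task

On the track-cutting jig, press the thumb plate in the middle of the slide to free its brake and, keeping it pressed, push the slide along the rail until it rests fully against the marked stop, the one with the upright knobbed pin. Then let the plate spring back up and move clear. Do not force the slide along while its brake is on, do not pick anything up, and leave the other things on the bench where they are.

Things in the scene. Friction and masses are not known exactly. Their poses are not given: they have to be found in the camera images.
- rail_mid (a point): Middle of the rail's top face, 24 mm above the bench. The jig's aluminium rail is fixed to the bench, 520 mm long (its y axis, level), 70 mm wide (x axis), 24 mm high, and has a lengthwise slot, a graduation along one edge and, at its -y end, a brass saw guide (two cheeks, top 64 mm above the bench). The rail's place and heading vary.
- slide_mid (a point): Centre of the slide's underside, 24.5 mm above the bench. The slide is a dark steel saddle on the rail, 90 mm along the rail (y axis) x 70 mm across (x axis). It has a raised block at each end (17 mm long, 70 mm wide, top 50.5 mm above the bench) and between the blocks a 56 mm long gap that holds the thumb plate.
- plate_top (a point): Centre of the thumb plate's top face: a black ribbed rubber plate 52 mm along the rail x 42 mm across, its top 42 mm above the bench when up (8.5 mm below the tops of the two end blocks). Pressed straight down it sinks up to 6 mm onto a hard end. About 8 N starts to free the brake and about 11 N brings it fully down; it springs back up when let go. The pressing fingertips can push the slide by bearing along the rail on the plate and on the end block ahead of them.
- plate (a joint): How far the thumb plate is pressed: about 0 (down to -0.001) = up and braked, 0.006 m = fully down. Below 0.0005 the brake is on; counts as pressed above 0.0015.
- slide (a joint): The slide's place along the rail, m, 0 = middle of the rail, growing towards the rail's +y axis; travel -0.19 to 0.19, less what the stops take. With the brake on it holds against a sideways push of about 20 N; with the plate pressed it moves with 1 to 3 N.
- pin_stop_mid (a point): The marked stop: centre of its underside, 24.5 mm above the bench. A dark steel block clamped on the rail, 24 mm along the rail x 70 mm across, top 46.5 mm above the bench, with an upright steel pin on its middle ending in a round knob, 20 mm diameter, top 82 mm above the bench. It may be on either side of the slide. The slide touches it when their centres are 57 mm apart along the rail.
- plain_stop_mid (a point): The other stop: centre of its underside. Same block, with no pin, only a flat screw head, clamped on the rail on the slide's other side.
- wagon: model passenger wagon, grey box on bogies, 140 long x 38 wide x 51 high; origin at its underside, x axis along its length (mm). Loose bystander, to be left alone.
- tape: roll of paper tape lying flat, 80 diameter, 24 high, 56 hole; origin at its underside (mm). Loose bystander, to be left alone.
- screwdriver: screwdriver lying on the bench; x axis along it towards the tip (mm). Loose bystander, to be left alone.
- flux_jar: brown glass jar, 36 diameter, 60 high; origin at its underside (mm). Loose bystander, to be left alone.
- glue: white glue bottle, 32 diameter, 75 high; origin at its underside (mm). Loose bystander, to be left alone.
- tin: flat-topped tin, 56 diameter, 50 high; origin at its underside (mm). Loose bystander, to be left alone.
- track: piece of model railway track lying flat, 120 long x 30 wide x 8 high; x axis along its length (mm). Loose bystander, to be left alone.

How it is judged (in metres and radians):
On the way, in this order (a step that is already met when the one before it is completed fails the run):
1. the thumb plate is pressed, with the slide still within 10 mm of where it started (value of joint plate above 0.0015 m and distance of slide_mid from where it was at the start of the episode below 0.01 m), for 0.1 s.
2. the slide is against the marked stop with its plate still pressed (value of joint plate above 0.0015 m and horizontal distance between slide_mid and pin_stop_mid below 0.0595 m), for 0.1 s.
At the end, for the whole second after the job is handed in: The slide is at rest within 2.5 mm of touching the marked (pinned) stop, its thumb plate is back up (less than 1 mm down), and it was brought there with the plate pressed (horizontal distance between slide_mid and pin_stop_mid below 0.0595 m and value of joint plate below 0.001 m and velocity of joint slide between -0.01 and 0.01 m/s).
It fails at once if the slide was forced along with its brake on (faster than 15 mm/s with the plate less than 0.5 mm down) (value of joint plate below 0.0005 m and (velocity of joint slide above 0.015 m/s or velocity of joint slide below -0.015 m/s)).
It fails at once if a bystander was carried or shoved more than 25 mm (distance of any of wagon, tape, screwdriver, flux_jar, glue, tin, track from where it was at the start of the episode above 0.025 m).
It fails at once if a bystander was lifted off the bench by more than 12 mm (height (world z) of any of wagon, tape, flux_jar, glue, tin, track above 0.012 m).
It fails at once if a bystander was knocked over (angle between any of wagon, tape, flux_jar, glue, tin, track's own z axis and vertical above 0.6 rad).
It also fails if it takes over 37 s, if anything falls off the work surface, if the arm or the gripper's body presses on something with over 40 N, if the wrist force passes 120 N, or if a joint passes its speed limit or range.

## Robot

A 6-joint arm with a two-finger parallel gripper is mounted at the origin on the work surface. World frame = base frame: x ahead of the robot, y to its left, z up, the work surface at z = 0. Lengths are in mm, angles in rad, forces in N, time in s.
With the tool pointing down it reaches from about 275 to 750 mm from the base axis. Payload 10.2 kg.
Tool frame: the origin (TCP) lies on the centre line of the jaws, within the pads' length; the fingertips stand 17 mm ahead of it and the grasp point (between the pads) lies 2 mm behind it; z points along the fingers, y is the line along which they close (so a half turn about z gives the same grasp; the last joint's range is limited). The gripper opens to 85 mm and grips with 20 to 120 N. Pads are 22 mm wide; open, the fingers measure 114 mm over their backs; the gripper's body (76 mm by 85 mm) begins 54 mm behind the grasp point. The pads swing forward as they close: fully open they stand 13 mm farther back than shut.
Start: joints at [-0.223, 0.313, 1.498, -0, 1.331, -0.223], TCP at [525.006, -0.014, 248.294] pointing down, gripper open.
Joint ranges: [-2.94, 2.94], [-0.97, 2.17], [0.19, 2.56], [-1.23, 4.37], [0.02, 3.11], [-2.88, 2.88]. Speed limits (rad/s): [2.39, 2.39, 3.01, 3.14, 3.14, 3.14].

## Interface

Orientations are given as a unit quaternion [w, x, y, z].
In Python, from rig import ctrl gives the robot as it stands. The module is installed in compiled form; this text tells all that it offers.
- The arm moves only by the shell command python3 -m jog 'ROWS' [FORCE]. ROWS is JSON, a list of rows, each an object with "delta_pos": the shift along the world's x, y, z in mm, a list of three; "angular": the turn, a rotation vector about the world's x, y, z in rad, a list of three; "fingers": the opening, from 0 (shut) to 1 (fully open). In form: [{"delta_pos": [tx, ty, tz], "angular": [rx, ry, rz], "fingers": fingers}, ...]. A call has 1 to 10 rows; each row is the pose to reach, as a shift and turn from the pose commanded when the call began; what a row does not reach only later rows make up. A row lasts 1/8 s, in which the tool goes at most 62.5 mm and 10.7 degrees, less where a joint would pass 70% of its speed; a pose out of reach is approached as far as the arm can. A call with a gripper value outside its range is refused whole. The fingers move at their own pace and stop on an object; FORCE is the grip in N (left out, the last holds). Time passes only in rows, so rows that repeat a pose let the fingers close. It gives the time, the measured TCP pose, the force, the opening and the grip force at its end, in the units of the state.
- ctrl.sense(): the state, without advancing time (a new reading comes with each control period).
- ctrl.capture(name): name is "scene" or "side" or "wrist"; returns a dict with "pixels" (384x512x3 uint8, blue, green, red), "fx", "fy", "cx", "cy" (pixels), "dist" ([k1, k2, p1, p2, k3] as OpenCV has them; the pictures are not rectified), "R" (3x3) and "t" (3): a world point X has camera coordinates R X + t. Camera axes: x right, y down, z forward; pixel columns grow to the right and rows downward; lengths in mm; the calibration is good to about 2 mm. A picture is of the moment at which its call begins. There is no depth.
- ctrl.finish_job(): hands the job in; it is judged then, once.
The state is a dict: "time_s": time; "joints": joint angles; "dq": joint speeds; "tau": joint torques, N m; "eef_pos": TCP position; "ee_rot": TCP orientation; "force": force on the tool from outside, world axes, zero at the start; "wrist_torque": the same for the moment, N m; "grip_width": opening from 0.0 (shut) to 1.0 (fully open); "grip_force": force on a finger pad.
Only numpy, scipy, OpenCV 4.12 (cv2) and the standard library are available. Lean on these libraries where they do the work, as an engineer would, in place of code of your own. Each camera call takes 0.05 s, during which the arm holds its last target. There are 200 camera calls.

## Working session

There is one attempt and no reset: what is moved stays moved. The work goes in short steps, Python scripts to look and compute and a shell command to move; the robot and the scene stay as the last step left them, time stands still between calls to the robot, and variables do not carry over. Pictures are saved under pics/ and viewed, at most 10 in all, crops included, and the job is handed in when it is done.

```bash
mkdir -p pics; cat > h.py <<'E'
import numpy as np, cv2
from rig import ctrl
def ray(c,px,z):
    K=np.array([[c["fx"],0,c["cx"]],[0,c["fy"],c["cy"]],[0,0,1.]])
    u=cv2.undistortPoints(np.array(px,float).reshape(-1,1,2),K,np.array(c["dist"],float)).reshape(-1,2)
    R=np.array(c["R"],float);t=np.array(c["t"],float);o=-R.T@t
    d=np.c_[u,np.ones(len(u))]@R
    return o+d*((z-o[2])/d[:,2])[:,None]
E
python3 - <<'E'
from h import *
import pickle
for n in("scene","side"):
    c=ctrl.capture(n);cv2.imwrite(f"pics/{n}0.png",c["pixels"]);pickle.dump(c,open(n+".pkl","wb"))
    R=np.array(c["R"]);print(n,-R.T@np.array(c["t"]))
print(ctrl.sense())
E
```

```text
scene [ 827.1416496  -396.87321663  646.7388965 ]
side [301.27131147 429.99948709 651.81018556]
{'time_s': 0.1, 'joints': array([-2.23393498e-01,  3.13417432e-01,  1.49836428e+00,  1.19756396e-05,
        1.33098191e+00, -2.23387142e-01]), 'dq': array([ 0.00171011, -0.00172481, -0.00279139,  0.0015891 , -0.00039378,
        0.00087746]), 'tau': array([ 2.30574413e-03, -4.12899542e+01, -2.60142785e+01, -1.81123951e-04,
        3.02137116e-03,  1.15447833e-05]), 'eef_pos': array([5.24794169e+02, 4.08523799e-02, 2.47779127e+02]), 'ee_rot': array([-4.98528748e-04,  7.07109915e-01,  7.07103405e-01, -3.07075794e-04]), 'force': array([-0.15278432,  0.24807816, -0.14465286]), 'wrist_torque': array([ 0.00822039, -0.03884409, -0.01871005]), 'grip_force': 0.0, 'grip_width': 1.000206751451555}
```

View pics/scene0.png

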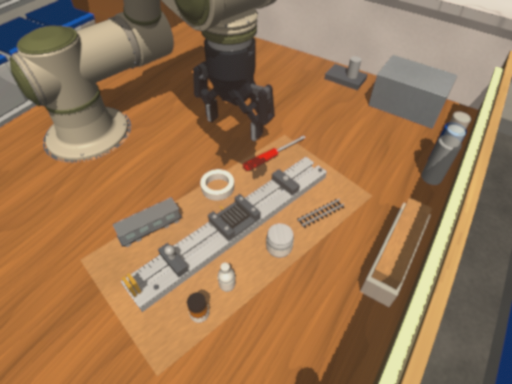

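View pics/side0.png

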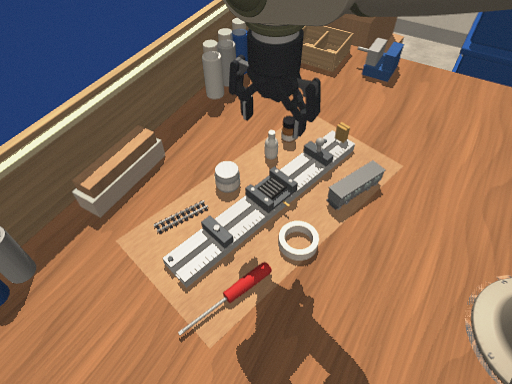

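Scene: brass guide at (132,285), knobbed stop at (172,258), slide at (235,213), plain stop at (287,181). Side: guide (342,132), pinned stop (318,150), slide (270,187), plain stop (217,230). I'll enlarge the rail for corner pixels.

```bash
python3 - <<'E'
import cv2
a=cv2.imread("pics/scene0.png")[150:310,115:335];b=cv2.imread("pics/side0.png")[115:290,155:365]
cv2.imwrite("pics/a.png",cv2.resize(a,None,fx=3.6,fy=3.6,interpolation=2));cv2.imwrite("pics/b.png",cv2.resize(b,None,fx=3.4,fy=3.4,interpolation=2))
E
```

```text
(no output)
```

View pics/a.png

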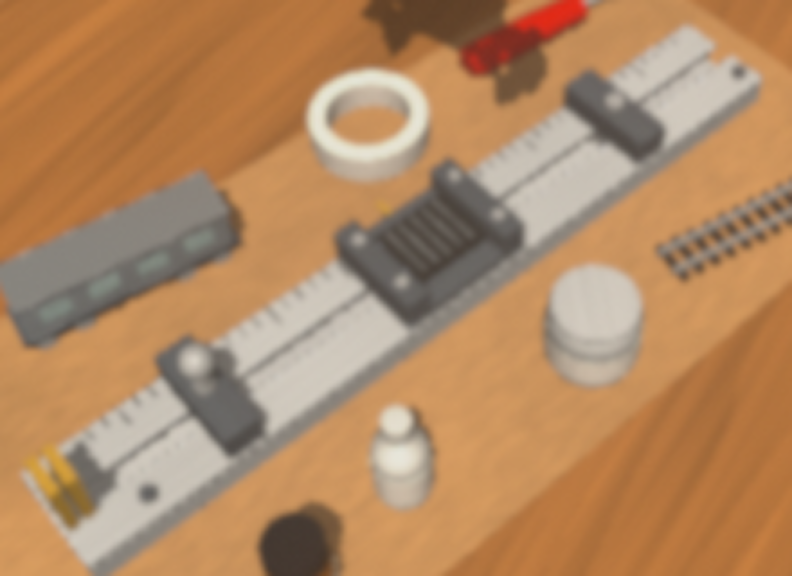

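View pics/b.png

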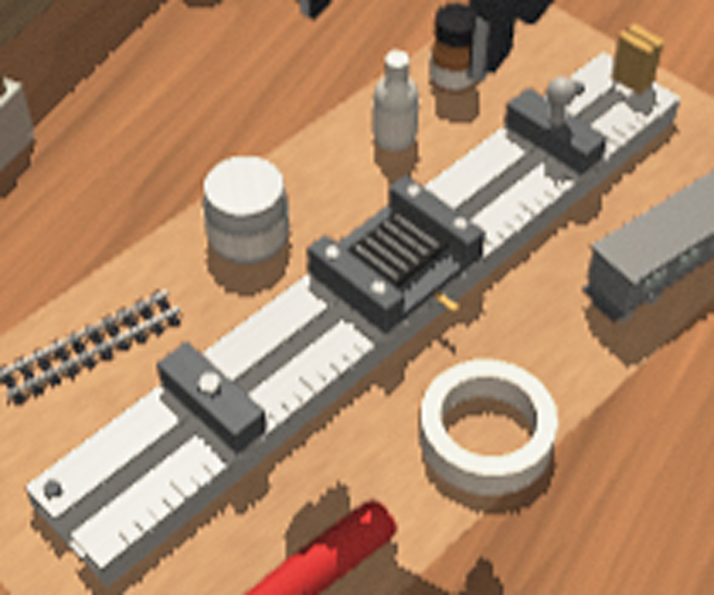

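```bash
python3 - <<'E'
from h import *
import pickle
A=[("screws",51,[(357,240),(402,281),(455,175),(498,214)]),("plate",42,[(432,237)]),("knob",72,[(197,362)]),("rail",24,[(95,570),(28,472),(758,85),(690,28)])]
B=[("screws",51,[(413,190),(460,223),(332,250),(378,287)]),("plate",42,[(398,252)]),("knob",72,[(560,88)]),("rail",24,[(30,488),(100,568),(675,100),(600,55)])]
for f,s,o,L in(("scene",3.6,(115,150),A),("side",3.4,(155,115),B)):
    c=pickle.load(open(f+".pkl","rb"))
    for n,z,p in L:
        q=ray(c,(np.array(p)+.5)/s-.5+o,z)[:,:2];print(f,n,q.round(1).tolist(),q.mean(0).round(1))
E
```

```text
scene screws [[509.4, -67.0], [548.4, -76.1], [528.9, 4.8], [567.2, -6.0]] [538.5 -36.1]
scene plate [[540.3, -35.9]] [540.3 -35.9]
scene knob [[499.5, -188.1]] [ 499.5 -188.1]
scene rail [[511.6, -292.2], [442.7, -272.5], [641.2, 201.0], [576.5, 224.9]] [543.  -34.7]
side screws [[552.5, -77.0], [513.5, -66.7], [571.7, -7.4], [532.6, 4.0]] [542.6 -36.8]
side plate [[539.1, -33.2]] [539.1 -33.2]
side knob [[503.4, -189.5]] [ 503.4 -189.5]
side rail [[640.7, 208.5], [576.9, 227.7], [444.3, -269.6], [509.5, -288.0]] [542.8 -30.4]
```

```bash
python3 -m jog '[{"delta_pos":[7,-22,-40],"angular":[0,0,-0.13],"fingers":0},{"delta_pos":[13.5,-44,-80],"angular":[0,0,-0.259],"fingers":0},{"delta_pos":[13.5,-44,-120],"angular":[0,0,-0.259],"fingers":0},{"delta_pos":[13.5,-44,-150],"angular":[0,0,-0.259],"fingers":0},{"delta_pos":[13.5,-44,-168],"angular":[0,0,-0.259],"fingers":0},{"delta_pos":[13.5,-44,-168],"angular":[0,0,-0.259],"fingers":0},{"delta_pos":[13.5,-44,-168],"angular":[0,0,-0.259],"fingers":0}]'
python3 - <<'E'
from h import *
a=ctrl.capture("scene")["pixels"][130:310,115:335];b=ctrl.capture("side")["pixels"][95:275,175:365]
f=lambda i:cv2.resize(i,(390,360),interpolation=2)
cv2.imwrite("pics/c.png",np.hstack([f(a),f(b)]));print(ctrl.sense()["ee_rot"])
E
```

```text
time_s: 0.98
eef_pos: [538.9, -44.1, 81.0]
ee_rot: [0.0, 0.792, 0.61, 0.0]
force: [0.1, -0.4, 0.7]
grip_width: -0.001
grip_force: 0.0
[6.56962707e-04 7.92494055e-01 6.09879104e-01 4.69004057e-04]
```

View pics/c.png

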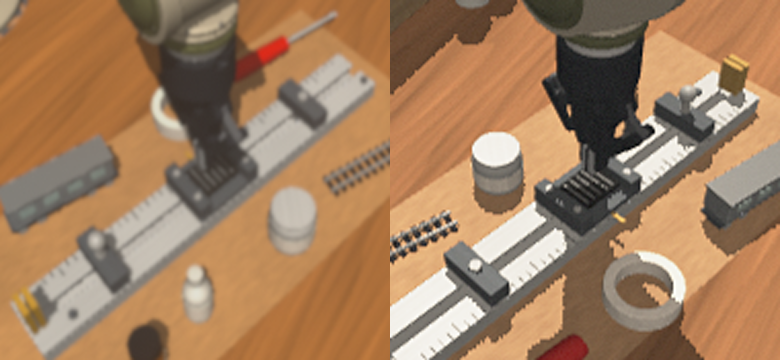

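Left panel: the shut fingertips stand over the plate at about (210,165). Right panel: the same, about (590,165), with the knob clear of the hand at (687,93). I'll press now.

```bash
python3 -m jog '[{"delta_pos":[0,0,-10],"angular":[0,0,0],"fingers":0},{"delta_pos":[0,0,-19],"angular":[0,0,0],"fingers":0},{"delta_pos":[0,0,-22],"angular":[0,0,0],"fingers":0},{"delta_pos":[0,0,-24],"angular":[0,0,0],"fingers":0},{"delta_pos":[0,0,-25],"angular":[0,0,0],"fingers":0},{"delta_pos":[0,0,-25],"angular":[0,0,0],"fingers":0}]'
```

```text
time_s: 1.82
eef_pos: [538.2, -43.9, 55.7]
ee_rot: [-0.0, 0.792, 0.61, -0.0]
force: [-4.7, 0.8, 7.3]
grip_width: -0.0
grip_force: 3.7
```

```bash
python3 -m jog '[{"delta_pos":[0,0,-1],"angular":[0,0,0],"fingers":0},{"delta_pos":[0,0,-2],"angular":[0,0,0],"fingers":0},{"delta_pos":[0,0,-3],"angular":[0,0,0],"fingers":0},{"delta_pos":[0,0,-3],"angular":[0,0,0],"fingers":0},{"delta_pos":[0,0,-3],"angular":[0,0,0],"fingers":0}]'
```

```text
time_s: 2.45
eef_pos: [538.3, -44.0, 53.0]
ee_rot: [-0.0, 0.792, 0.61, -0.0]
force: [-5.1, 0.2, 9.8]
grip_width: -0.002
grip_force: 5.0
```

```bash
python3 -m jog '[{"delta_pos":[0,0,-1],"angular":[0,0,0],"fingers":0},{"delta_pos":[0,0,-2],"angular":[0,0,0],"fingers":0},{"delta_pos":[0,0,-2],"angular":[0,0,0],"fingers":0},{"delta_pos":[-0.5,-1.9,-2],"angular":[0,0,0],"fingers":0},{"delta_pos":[-1.3,-4.8,-2],"angular":[0,0,0],"fingers":0},{"delta_pos":[-2.3,-8.7,-2],"angular":[0,0,0],"fingers":0},{"delta_pos":[-3.3,-12.6,-2],"angular":[0,0,0],"fingers":0},{"delta_pos":[-4.3,-16.4,-2],"angular":[0,0,0],"fingers":0},{"delta_pos":[-5.4,-20.3,-2],"angular":[0,0,0],"fingers":0},{"delta_pos":[-5.4,-20.3,-2],"angular":[0,0,0],"fingers":0}]'
python3 - <<'E'
from h import *
a=ctrl.capture("scene")["pixels"][130:310,115:335];b=ctrl.capture("side")["pixels"][95:275,175:365]
f=lambda i:cv2.resize(i,(390,360),interpolation=2)
cv2.imwrite("pics/d.png",np.hstack([f(a),f(b)]))
E
```

```text
time_s: 3.7
eef_pos: [533.0, -64.4, 52.7]
ee_rot: [0.0, 0.792, 0.61, -0.0]
force: [-11.6, 2.2, 27.4]
grip_width: -0.001
grip_force: 14.3
```

View pics/d.png

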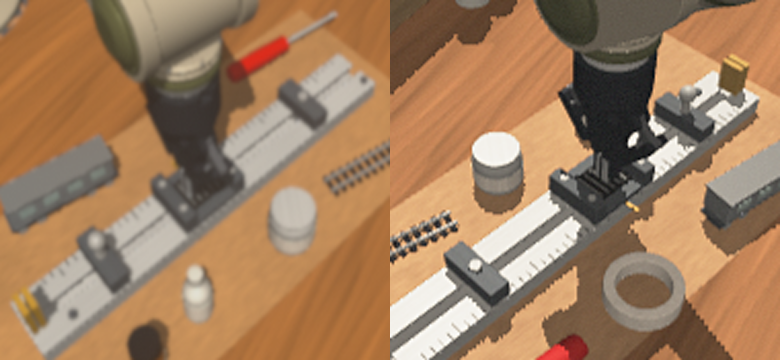

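Both panels show the slide has followed the fingers about 20 mm (left block from (185,200) to (170,200)) with the plate hard down. I'll carry on.

```bash
python3 -m jog '[{"delta_pos":[-1.3,-4.8,0],"angular":[0,0,0],"fingers":0},{"delta_pos":[-3.1,-11.6,0],"angular":[0,0,0],"fingers":0},{"delta_pos":[-5.1,-19.3,0],"angular":[0,0,0],"fingers":0},{"delta_pos":[-7.2,-27.1,0],"angular":[0,0,0],"fingers":0},{"delta_pos":[-9.2,-34.8,0],"angular":[0,0,0],"fingers":0},{"delta_pos":[-11.3,-42.5,0],"angular":[0,0,0],"fingers":0},{"delta_pos":[-13.3,-50.3,0],"angular":[0,0,0],"fingers":0},{"delta_pos":[-15.4,-58,0],"angular":[0,0,0],"fingers":0},{"delta_pos":[-17.4,-65.8,0],"angular":[0,0,0],"fingers":0},{"delta_pos":[-18.4,-69.6,0],"angular":[0,0,0],"fingers":0}]'
```

```text
time_s: 5.05
eef_pos: [514.3, -134.1, 52.7]
ee_rot: [-0.0, 0.792, 0.61, -0.0]
force: [-12.9, 4.9, 29.6]
grip_width: 0.0
grip_force: 15.0
```

```bash
python3 -m jog '[{"delta_pos":[-0.5,-1.9,0],"angular":[0,0,0],"fingers":0},{"delta_pos":[-1,-3.9,0],"angular":[0,0,0],"fingers":0},{"delta_pos":[-1.5,-5.8,0],"angular":[0,0,0],"fingers":0},{"delta_pos":[-1.5,-5.8,0],"angular":[0,0,0],"fingers":0}]'
```

```text
time_s: 5.55
eef_pos: [512.8, -139.8, 52.7]
ee_rot: [-0.0, 0.792, 0.61, -0.0]
force: [-13.6, 3.2, 30.1]
grip_width: 0.004
grip_force: 15.0
```

```bash
python3 -m jog '[{"delta_pos":[-0.25,-1,0],"angular":[0,0,0],"fingers":0},{"delta_pos":[-0.5,-1.9,0],"angular":[0,0,0],"fingers":0},{"delta_pos":[-0.75,-2.9,0],"angular":[0,0,0],"fingers":0},{"delta_pos":[-0.75,-2.9,0],"angular":[0,0,0],"fingers":0}]'
```

```text
time_s: 6.05
eef_pos: [512.6, -140.7, 52.6]
ee_rot: [-0.001, 0.792, 0.61, 0.001]
force: [-7.8, 15.7, 30.3]
grip_width: 0.002
grip_force: 15.0
```

```bash
python3 -m jog '[{"delta_pos":[-0.25,-1,0],"angular":[0,0,0],"fingers":0},{"delta_pos":[-0.5,-1.9,0],"angular":[0,0,0],"fingers":0},{"delta_pos":[-0.75,-2.9,0],"angular":[0,0,0],"fingers":0},{"delta_pos":[-0.75,-2.9,0],"angular":[0,0,0],"fingers":0}]'
```

```text
time_s: 6.55
eef_pos: [512.8, -143.8, 52.7]
ee_rot: [0.0, 0.793, 0.61, 0.002]
force: [-2.8, 15.5, 24.7]
grip_width: 0.001
grip_force: 12.7
```

```bash
python3 - <<'E'
from h import *
a=ctrl.capture("scene")["pixels"][190:310,115:245];b=ctrl.capture("side")["pixels"][115:235,225:355]
f=lambda i:cv2.resize(i,(390,360),interpolation=2)
cv2.imwrite("pics/e.png",np.hstack([f(a),f(b)]))
E
```

```text
(no output)
```

View pics/e.png

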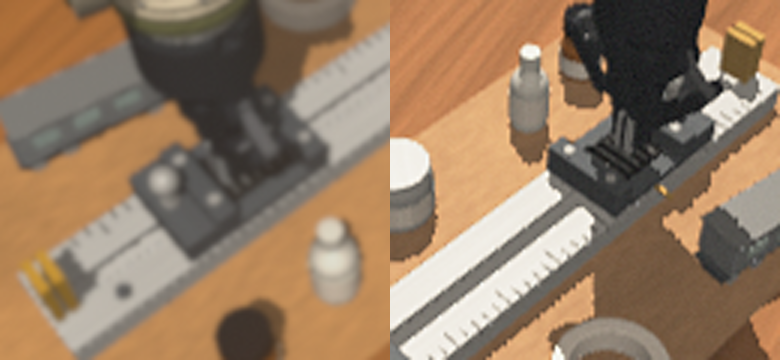

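Left panel: slide block and knobbed stop meet with no gap at about (190,200), and the plate is still down. Lift straight up.

```bash
python3 -m jog '[{"delta_pos":[0,0,2],"angular":[0,0,0],"fingers":0},{"delta_pos":[0,0,5],"angular":[0,0,0],"fingers":0},{"delta_pos":[0,0,9],"angular":[0,0,0],"fingers":0},{"delta_pos":[0,0,14],"angular":[0,0,0],"fingers":0},{"delta_pos":[0,0,25],"angular":[0,0,0],"fingers":0},{"delta_pos":[0,0,50],"angular":[0,0,0],"fingers":0},{"delta_pos":[0,0,90],"angular":[0,0,0],"fingers":0},{"delta_pos":[15,55,130],"angular":[0,0,0],"fingers":0},{"delta_pos":[30,110,150],"angular":[0,0,0],"fingers":0},{"delta_pos":[30,110,150],"angular":[0,0,0],"fingers":0}]'
python3 - <<'E'
from h import *
a=ctrl.capture("scene")["pixels"][190:310,115:245];b=ctrl.capture("side")["pixels"][115:235,225:355]
f=lambda i:cv2.resize(i,(390,360),interpolation=2)
cv2.imwrite("pics/f.png",np.hstack([f(a),f(b)]));print(ctrl.sense()["force"])
E
```

```text
time_s: 7.9
eef_pos: [542.6, -32.8, 202.5]
ee_rot: [0.001, 0.791, 0.611, 0.001]
force: [-0.2, -0.8, -0.9]
grip_width: -0.003
grip_force: 0.0
[0.28535919 0.31261242 0.88389892]
```

View pics/f.png

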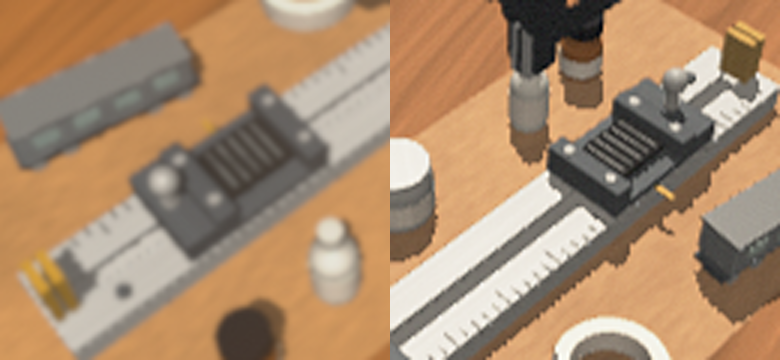

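The slide rests against the pinned stop (left (190,200), right (670,115)), the plate is up, and the bystanders haven't moved.

```bash
python3 -c "from rig import ctrl; print(ctrl.finish_job())"
```

```text
the job is handed in; nothing more can be done
None
```

The slide was pushed with its plate held down until it rested against the pinned stop; the plate was then let up, the arm moved clear with the bystanders undisturbed, and the job was handed in at about 8 s (the hand-in returned no verdict).

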